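# Set the load selector on the battery tester and start the test

### The arm

A 6-joint arm with a two-finger parallel gripper is mounted at the origin on the work surface. World frame = base frame: x ahead of the robot, y to its left, z up, the work surface at z = 0. Lengths are in m, angles in rad, forces in N, time in s.
With the tool pointing down it reaches from about 0.3 to 0.85 m from the base axis. Payload 4.2 kg.
Tool frame: the origin (TCP) lies midway between the tips of the shut fingers; the grasp point (between the pads) lies 19 mm behind it; z points along the fingers, y is the direction in which the jaws open and shut (so a half turn about z gives the same grasp; the last joint's range is limited). The gripper opens to 91 mm and grips with 3 to 60 N. Pads are 32 mm wide; open, the fingers measure 118 mm over their backs; the gripper's body (76 mm by 178 mm) begins 60 mm behind the grasp point.
Start: joints at [1.284, 0.32, 1.565, -0, 1.257, -0.02], TCP at [0.152, 0.555, 0.214] pointing down, gripper open.
Joint ranges: [-3.11, 3.11], [-0.84, 2.01], [0.21, 2.61], [-1.34, 4.49], [0.05, 2.63], [-2.56, 2.56]. Speed limits (rad/s): [2.57, 2.57, 3.14, 3.14, 3.14, 3.14].

### API

Orientations are given as a rotation vector (axis times angle).
In Python, from station import telemetry, cams, order gives the robot as it stands.
- The arm moves only by the tool jog_arm, never from a script. Its arguments are lists of equal length, an entry for each row: "delta_pos": the shift along the tool's x, y, z in cm, a list of three; "twist": the turn, a rotation vector about the tool's x, y, z in degrees, a list of three. A call has 1 to 20 rows; each row shifts and turns the commanded pose from where the row before left it, along the tool's axes as they then stand; what a row does not reach is not made up. A row lasts 1/10 s, in which the tool goes at most 50 mm and 8.59 degrees, less where a joint would pass 70% of its speed; a pose out of reach is approached as far as the arm can. A call with a gripper value outside its range is refused whole. "jaw" is the closure, from -1 (fully open) to 1 (shut), set as the call begins (left out, the last holds). The fingers move at their own pace and stop on an object; "grip_force" is the grip in N (left out, the last holds). Time passes only in rows, so rows that do not move let the fingers close. It gives the time, the measured TCP pose, the force and the opening at its end, in the units of the state.
- telemetry.state(): the state, without advancing time (a new reading comes with each control period).
- cams.read_camera(name): name is "scene" or "top"; returns a dict with "pixels" (420x560x3 uint8, red, green, blue), "K" (3x3 intrinsics, pixels), "distortion" ([k1, k2, p1, p2, k3] as OpenCV has them; the pictures are not rectified), "position" and "rotation" of the camera in the world. Camera axes: x right, y up, looking along -z (the intrinsics and any distortion apply to the point x, -y, -z); pixel columns grow to the right and rows downward; lengths in m; the calibration is good to about 2 mm. A picture is of the moment at which its call begins. There is no depth.
- order.job_done(): hands the job in, once; it reports no verdict.
The state is a dict: "t": time; "joints": joint angles; "qd": joint speeds; "tau": joint torques, N m; "tool_pos": TCP position; "orientation": TCP orientation; "ft_force": force on the tool from outside, world axes, zero at the start; "wrist_torque": the same for the moment, N m; "finger_gap": finger opening in m.
Only numpy, scipy, OpenCV 4.12 (cv2) and the standard library are available. Lean on these libraries where they do the work, as an engineer would, in place of code of your own. Each camera call takes 0.05 s, during which the arm holds its last target.

### The job

A big cell lies ready in the battery tester on the repair bench. Push the tester's large pointer selector round clockwise with a fingertip, click by click, to its sixth position (counting the fully anticlockwise stop as the first of eight) without clicking past it, and only then press the round start button all the way down and let it come back up. Push the pointer from one side, do not pinch it, and leave the small knob, the cell and everything else on the bench alone.

Things in the scene. Friction and masses are not known exactly. Their poses are not given: they have to be found in the camera images.
- tester: Grey battery tester fixed to the bench, 220 (x) x 300 (y) x 75 mm high, flat level top panel. Origin: centre of its underside; z up, its -x side faces the robot, turned by up to 0.4 rad. On the panel, own x, y in mm: selector axis (10, 55), small knob (-65, -25), start button (-60, -95), cradle with the cell (55, -85; 48 x 84, up to 20 high). The panel is otherwise clear.
- selector (a joint): Selector turn, rad: 0 at the anticlockwise stop (first position), grows clockwise from above, 0.5236 per click; 2.618 is the sixth, 3.665 the eighth and last. Starts in one of the first four. Spring detents: about 0.11 N m resists leaving a position (3 to 4 N at the pointer's outer end); past half-way it snaps into the next and stays, before half-way it springs back.
- selector_axis (a point): On the selector's vertical axis, at the top of its round skirt (84 mm diameter, 11 mm above the panel); x along the pointer, z up. Eight black ticks on the panel, 49 to 61 mm from the axis, mark the positions; their angles in the tester's frame from +x towards +y: 105 (first), 75, 45, 15, -15, -45 (sixth), -75, -105 degrees.
- pointer_nose (a point): Nose of the selector's pointer at half its height, 43 mm from the axis, 16 mm above the skirt. The pointer is an upright black fin on the skirt, 15 mm thick, from 23 mm behind the axis to 43 mm before it; its cheeks rise 28 mm above the skirt, a thin light metal strip along its middle 32 mm. Pushing on its anticlockwise cheek turns it clockwise; pressing both cheeks at once is pinching.
- start (a joint): Travel of the start button, m: 0 up, 0.006 fully down; springs back when let go. Needs 1.5 N to start moving and about 5 N to be held fully down.
- start_top (a point): Centre of the top of the start button: round plain grey cap, 28 mm diameter, in a black collar 44 mm across and 12 mm high; the cap's top is 22 mm above the panel when up. Pressed straight down.
- trim_mark (a point): Mark near the rim of the small round level knob (26 mm diameter, 17 mm high), 12 mm from its axis, which is at (-65, -25) mm on the tester. Bystander, turns easily: leave it.
- cell: Big round battery cell, 34 mm diameter, 61 mm long along its own y, lying loose in the tester's cradle, top 38 mm above the panel. Origin: middle of its underside. Bystander.
- spray: Loose spray can, 66 mm diameter, about 190 mm tall, behind the tester on its right. Origin: centre of its foot. Bystander.
- jar: Loose low jar with steel lid, 64 mm diameter, 70 mm tall, behind the tester. Origin: centre of its foot. Bystander.
- mug: Loose white mug, 80 mm diameter, 90 mm tall, beside the tester. Origin: centre of its foot. Bystander.
- spool: Loose solder spool standing on its flange, 60 mm diameter, 38 mm tall, beside the tester. Origin: centre of its foot. Bystander.
- tub: Loose clear tub with small cells, 120 x 90 x 45 mm, on the tester's left. Origin: centre of its underside. Bystander.
- screwdriver: Loose screwdriver, 200 mm long, lying on the tester's right. Origin: underside, mid-length. Bystander.

How it is judged:
By the outcome, as a careful person would: the job done as asked, in the order asked, and still so for the second after the job is handed in, with the robot touching nothing.
It also fails if it takes over 64 s, if anything falls off the work surface, if the arm or the gripper's body presses on something with over 40 N, if the wrist force passes 120 N, or if a joint passes its speed limit or range.

## Working session

There is one attempt and no reset: what is moved stays moved. The work goes in short steps, Python scripts to look and compute and a tool call to move; the robot and the scene stay as the last step left them, time stands still between calls to the robot, and variables do not carry over. Pictures are saved under pics/ and viewed, and the job is handed in when it is done.

Besides the shell and the picture viewer there is one more tool, called after "Emit:" as name(argument=value, ...), one argument or row to a line, values as JSON. jog_arm: Moves the arm, as the interface text tells. Its arguments: {"type":"object","properties":{"delta_pos":{"type":"array"},"twist":{"type":"array"},"jaw":{"type":"number"},"grip_force":{"type":"number"}},"required":["delta_pos","twist"]}

```bash
mkdir -p pics; ls
python3 - <<'E'
from station import telemetry, cams, order
import cv2,numpy as np
print(telemetry.state())
for n in ("scene","top"):
    c=cams.read_camera(n)
    cv2.imwrite(f"pics/{n}0.png",c["pixels"][:,:,::-1])
    print(n,c["K"],c["distortion"],c["position"],c["rotation"])
E
```

```text
pics
{'t': 0.0, 'joints': array([ 1.28398406e+00,  3.20298422e-01,  1.56566526e+00, -2.05225409e-05,
        1.25740077e+00, -2.00020635e-02]), 'qd': array([ 0.00047354, -0.00238349,  0.00128589,  0.00187406,  0.00098818,
       -0.0018912 ]), 'tau': array([-1.30983532e-03, -4.12462521e+01, -2.31973922e+01,  7.27866800e-02,
        4.56748833e-02, -1.23297837e-04]), 'tool_pos': array([0.15146665, 0.55417071, 0.21312189]), 'orientation': array([-4.17818982e-01, -3.11342966e+00,  2.75492439e-03]), 'ft_force': array([ 0.27415563,  0.52342024, -0.20963299]), 'wrist_torque': array([-0.05150693, -0.04535155,  0.0533487 ]), 'finger_gap': 0.0913761071806095}
scene [[497.0272148    0.         267.43385483]
 [  0.         497.0272148  209.58244555]
 [  0.           0.           1.        ]] [0.05793296 0.         0.         0.         0.        ] [ 1.29295708 -0.25363586  0.76470881] [0.72360573 0.48496891 1.1416408 ]
top [[531.0819721    0.         279.85215976]
 [  0.         531.0819721  211.75431646]
 [  0.           0.           1.        ]] [-0.02701349  0.          0.          0.          0.        ] [0.42097245 0.01239677 1.23458527] [ 0.10525239 -0.12473907 -1.55542978]
```

View pics/scene0.png

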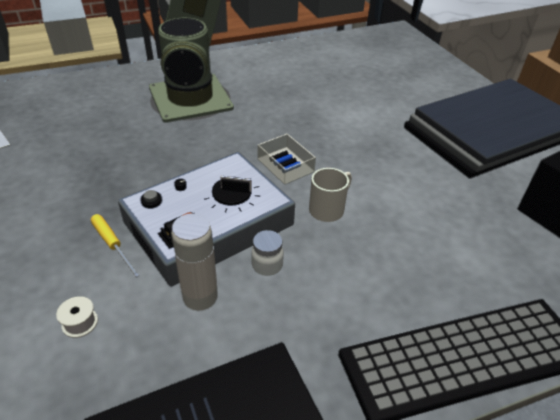

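View pics/top0.png

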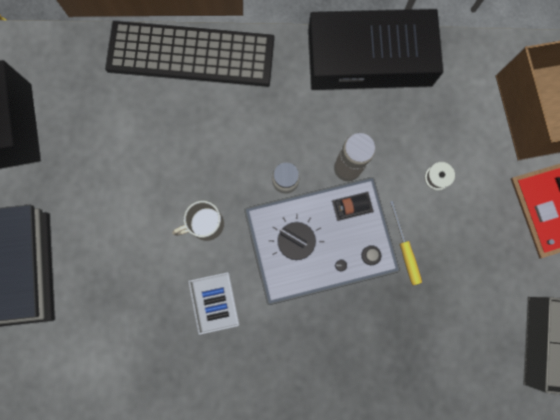

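Scene view: the tester is at centre-left, with the selector around (232,190). Top view: selector at (297,240), button (372,256), small knob (341,265), cell (352,206). The strip on the pointer runs about (280,233) to (308,245).

```bash
cat > h.py <<'E'
import cv2,numpy as np
from scipy.spatial.transform import Rotation as R
from station import telemetry,cams,order
def rays(c,uv):
    uv=np.asarray(uv,float).reshape(-1,1,2)
    n=cv2.undistortPoints(uv,c["K"],np.array(c["distortion"])).reshape(-1,2)
    d=np.c_[n[:,0],-n[:,1],-np.ones(len(n))]
    return rot(c).apply(d)
def rot(c):
    r=np.asarray(c["rotation"]); return R.from_rotvec(r) if r.shape==(3,) else R.from_matrix(r)
def onz(c,uv,z):
    d=rays(c,uv);p=np.asarray(c["position"]);return p+d*((z-p[2])/d[:,2])[:,None]
def proj(c,P):
    q=rot(c).inv().apply(np.atleast_2d(P)-c["position"]);q=q*[1,-1,-1]
    return cv2.projectPoints(q,np.zeros(3),np.zeros(3),c["K"],np.array(c["distortion"]))[0].reshape(-1,2)
E
python3 - <<'E'
from h import *
c=cams.read_camera("top");im=c["pixels"][:,:,::-1].copy()
cv2.imwrite("pics/topz.png",cv2.resize(im[165:315,235:410],None,fx=4,fy=4,interpolation=cv2.INTER_CUBIC))
s=cams.read_camera("scene");ims=s["pixels"][:,:,::-1]
cv2.imwrite("pics/scz.png",cv2.resize(ims[140:290,110:310],None,fx=4,fy=4,interpolation=cv2.INTER_CUBIC))
# panel: light
hsv=cv2.cvtColor(im,cv2.COLOR_BGR2HSV)
m=((im.min(2)>125)).astype(np.uint8)
roi=np.zeros_like(m);roi[165:315,235:410]=1;m&=roi
m=cv2.morphologyEx(m,cv2.MORPH_OPEN,np.ones((3,3)))
cs=max(cv2.findContours(m,0,2)[0],key=cv2.contourArea)
r=cv2.minAreaRect(cs);b=cv2.boxPoints(r);print(r,b.tolist())
W=onz(c,b,0.075);print(W, W.mean(0),[np.linalg.norm(W[i]-W[(i+1)%4]) for i in range(4)])
e=[W[(i+1)%4]-W[i] for i in range(4)];print([np.degrees(np.arctan2(v[1],v[0])) for v in e])
E
```

```text
((321.676513671875, 239.70591735839844), (91.9209976196289, 128.5438690185547), 75.96376037597656) [[248.17652893066406, 210.70590209960938], [372.88238525390625, 179.52944946289062], [395.176513671875, 268.7059326171875], [270.47064208984375, 299.88238525390625]]
[[ 0.59380212  0.06884993  0.075     ]
 [ 0.66794364 -0.20813386  0.075     ]
 [ 0.47009588 -0.25419444  0.075     ]
 [ 0.40010691  0.01698204  0.075     ]] [ 0.53298714 -0.09412408  0.075     ] [np.float64(0.2867350439584322), np.float64(0.20313865134158474), np.float64(0.28006274392682823), np.float64(0.20051959971527986)]
[np.float64(-75.01468085190677), np.float64(-166.89451373096168), np.float64(104.47186719431616), np.float64(14.991008061795632)]
```

View pics/topz.png

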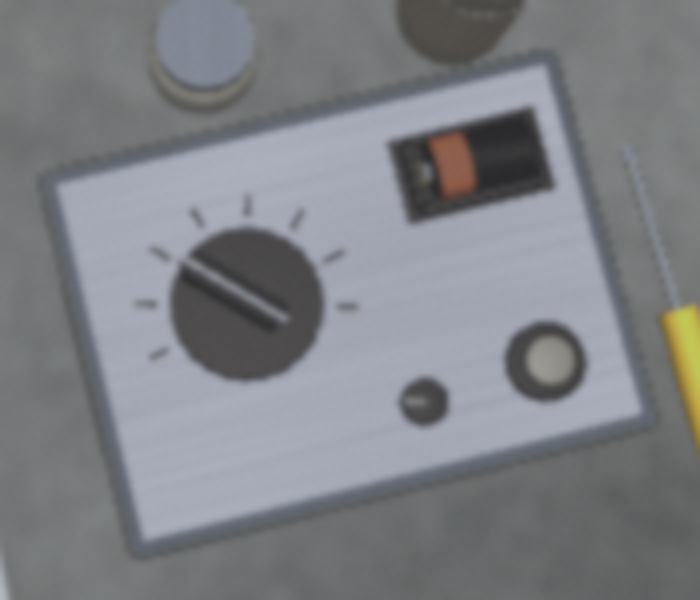

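View pics/scz.png

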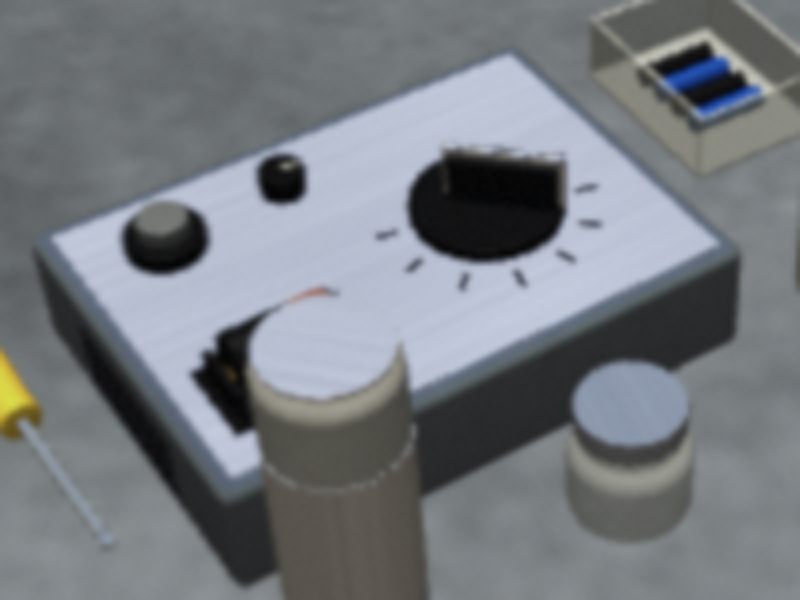

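Top zoom: the pointer's nose aims at the third tick, so the selector is at position 3. The button cap is at zoom (550,360) and the small knob at (424,401). I'll fit the tester's pose to the eight ticks plus the panel outline.

Run:
```python
from h import *
c=cams.read_camera("top");im=c["pixels"][:,:,::-1].copy();g=im.min(2).astype(float)
bl=cv2.morphologyEx(im.min(2),cv2.MORPH_BLACKHAT,np.ones((7,7),np.uint8)).astype(float)
zoom=np.array([[159,355],[146,304],[160,254],[197,217],[248,206],[297,219],[333,257],[347,307]])
px=zoom/4+[235,165]-.375
out=[]
for u,v in px:
    x0,y0=int(round(u)),int(round(v));w=bl[y0-3:y0+4,x0-3:x0+4]-15;w=np.clip(w,0,None)
    yy,xx=np.mgrid[y0-3:y0+4,x0-3:x0+4];out.append([(w*xx).sum()/w.sum(),(w*yy).sum()/w.sum()])
out=np.array(out);print(np.round(out-px,2).tolist())
W=onz(c,out,0.075)[:,:2]
a=np.radians([105,75,45,15,-15,-45,-75,-105]);T=np.c_[10+55*np.cos(a),55+55*np.sin(a)]/1000
def fit(T,W):
    tm,wm=T.mean(0),W.mean(0);H=(T-tm).T@(W-wm)
    th=np.arctan2(H[0,1]-H[1,0],H[0,0]+H[1,1]);Rm=np.array([[np.cos(th),-np.sin(th)],[np.sin(th),np.cos(th)]])
    return th,wm-Rm@tm,Rm
th,t,Rm=fit(T,W);print("ticks",np.degrees(th),t,np.round((T@Rm.T+t-W)*1000,1).tolist())
# dark discs
for name,loc,z in (("knob",(424,401),.092),("btncap",(551,360),.097),("skirt",(247,304),.086)):
    p=np.array(loc)/4+[235,165]-.375;w=onz(c,p,z)[0,:2];print(name,w,((w-t)@Rm*1000))
print("outline centre diff", np.array([.53299,-.09412])-t)
for n,q in (("sel",(10,55)),("btn",(-60,-95)),("knob",(-65,-25)),("centre",(0,0))): print(n,Rm@np.array(q)/1000+t)
s=cams.read_camera("scene");ims=s["pixels"][:,:,::-1].copy()
def P(q,z): return np.r_[Rm@np.array(q)/1000+t,z]
pts=[P((10,55),.118),P((-60,-95),.097),P((-65,-25),.092)]+[P(q,.075) for q in T*1000]+[P((sx*110,sy*150),.075) for sx in(1,-1) for sy in (1,-1)]
for cc,ii,n,o in((s,ims,"s",(110,140)),(c,im,"t",(235,165))):
    z=cv2.resize(ii[o[1]:o[1]+150,o[0]:o[0]+195],None,fx=4,fy=4)
    for q in proj(cc,pts): cv2.circle(z,tuple(int(v) for v in (q-o)*4+1.5),3,(0,0,255),-1)
    cv2.imwrite(f"pics/chk_{n}.png",z)
# small objects near
```

```text
[[-0.17, -0.38], [0.15, -0.13], [0.03, -0.1], [-0.15, -0.08], [-0.19, -0.01], [-0.09, 0.13], [0.16, -0.25], [0.05, -0.13]]
ticks 14.874445204766216 [ 0.53298397 -0.09335292] [[-0.1, -0.2], [0.1, 0.4], [0.0, -0.0], [-0.6, -0.5], [0.4, 0.0], [0.1, -0.2], [-0.1, 0.2], [0.1, 0.3]]
knob [ 0.4762879  -0.13270717] [-64.89853057 -23.48153449]
btncap [ 0.49874431 -0.2005118 ] [-60.60018865 -94.77866942]
skirt [ 0.52791566 -0.03751158] [ 9.43609248 55.27118388]
outline centre diff [ 6.02520774e-06 -7.67076193e-04]
sel [ 0.52853029 -0.03762892]
btn [ 0.4993812  -0.20057164]
knob [ 0.47657963 -0.1342008 ]
centre [ 0.53298397 -0.09335292]
```

```bash
python3 -c "
import cv2,numpy as np
a=cv2.imread('pics/chk_s.png');b=cv2.imread('pics/chk_t.png');cv2.imwrite('pics/chk.png',cv2.resize(np.vstack([a,b]),None,fx=.5,fy=.5))"
```

```text
(no output)
```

View pics/chk_s.png

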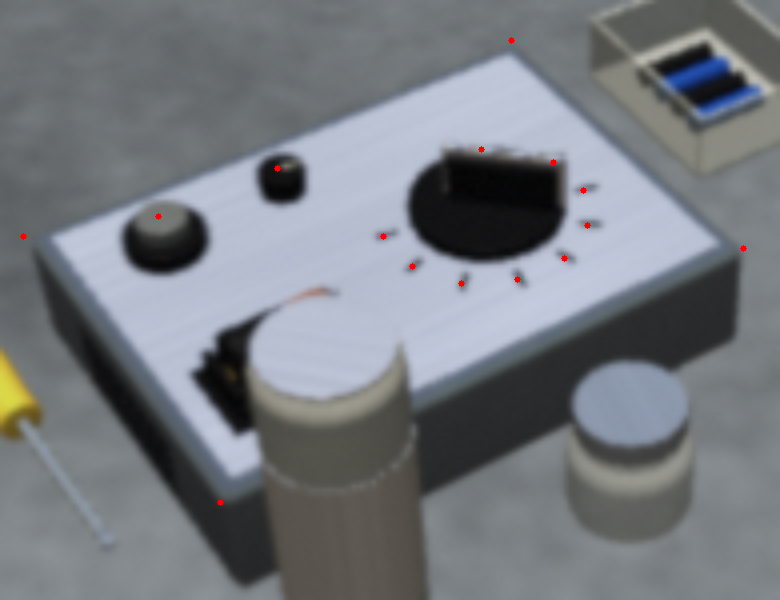

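Both views agree to about 1–2 mm. Position 3 needs three clicks. I'll shut the fingers and push with the finger back (tool +y), turning the tool together with the pointer.

Emit:
jog_arm(
  delta_pos=[
    [-2.475, -2.17, 0],
    [-2.475, -2.17, 0],
    [-2.475, -2.17, 0],
    [-2.475, -2.17, 0],
    [-2.475, -2.17, 0],
    [-2.475, -2.17, 0],
    [-2.475, -2.17, 0],
    [-2.475, -2.17, 0],
    [-2.475, -2.17, 0],
    [-2.475, -2.17, 0],
    [-2.475, -2.17, 0],
    [-2.475, -2.17, 0],
    [-2.475, -2.17, 0],
    [-2.475, -2.17, 0],
    [-2.475, -2.17, 0],
    [-2.475, -2.17, 0],
    [-2.475, -2.17, 0],
    [-2.475, -2.17, 0],
    [-2.475, -2.17, 0],
    [-2.475, -2.17, 0],
  ],
  twist=[
    [0, 0, 0],
    [0, 0, 0],
    [0, 0, 0],
    [0, 0, 0],
    [0, 0, 0],
    [0, 0, 0],
    [0, 0, 0],
    [0, 0, 0],
    [0, 0, 0],
    [0, 0, 0],
    [0, 0, 0],
    [0, 0, 0],
    [0, 0, 0],
    [0, 0, 0],
    [0, 0, 0],
    [0, 0, 0],
    [0, 0, 0],
    [0, 0, 0],
    [0, 0, 0],
    [0, 0, 0],
  ],
  jaw=1,
  grip_force=20,
)

```text
t: 2.3
tool_pos: [0.5152, 0.0042, 0.214]
orientation: [0.418, 3.113, 0.0]
ft_force: [-0.7, -0.5, -0.8]
finger_gap: 0.0003
```

Emit:
jog_arm(
  delta_pos=[
    [0, 0, 0],
    [0, 0, 0],
    [0, 0, 0],
    [0, 0, 0],
    [0, 0, 0],
    [0, 0, 0],
    [0, 0, 0],
    [0, 0, 0],
    [0, 0, 0],
    [0, 0, 0],
    [0, 0, 0],
    [0, 0, 0],
    [0, 0, 0],
    [0, 0, 0],
    [0, 0, 0],
    [0, 0, 0],
    [0, 0, 0],
  ],
  twist=[
    [0, 0, 7],
    [0, 0, 7],
    [0, 0, 7],
    [0, 0, 7],
    [0, 0, 7],
    [0, 0, 7],
    [0, 0, 7],
    [0, 0, 7],
    [0, 0, 7],
    [0, 0, 7],
    [0, 0, 7],
    [0, 0, 7],
    [0, 0, 7],
    [0, 0, 7],
    [0, 0, 7],
    [0, 0, 0],
    [0, 0, 0],
  ],
)

```text
t: 4.0
tool_pos: [0.5146, 0.0055, 0.2139]
orientation: [-2.723, -1.567, 0.0]
ft_force: [-0.0, 0.2, -0.3]
finger_gap: 0.0004
```

```bash
cat >> h.py <<'E'
TH=np.radians(14.87);A=np.array([.5285,-.0376]);BTN=np.array([.4992,-.2005])
def rep():
    s=telemetry.state();r=R.from_rotvec(s["orientation"]).as_matrix()
    ya=np.degrees(np.arctan2(r[1,1],r[0,1]));p=s["tool_pos"]
    ad=r.T@(np.r_[A,p[2]]-p);bd=r.T@(np.r_[BTN,.097]-p)
    print("t",round(s["t"],2),"tcp",p.round(4),"yang",ya.round(1),"zaxis",r[:,2].round(3),"axis in tool mm",(ad*1000).round(1),"btn in tool",(bd*1000).round(1),"F",s["ft_force"].round(1),"gap",round(s["finger_gap"],4),"q",s["joints"].round(2))
    return s
def pic(n,f):
    c=cams.read_camera("top");im=c["pixels"][:,:,::-1]
    s=cams.read_camera("scene");i2=s["pixels"][:,:,::-1]
    a=cv2.resize(im[165:315,225:425],None,fx=2,fy=2,interpolation=cv2.INTER_CUBIC);b=cv2.resize(i2[130:280,110:310],None,fx=4,fy=4,interpolation=cv2.INTER_CUBIC)
    a=cv2.resize(im[165:315,235:410],None,fx=2.28,fy=2,interpolation=cv2.INTER_CUBIC)
    cv2.imwrite(f"pics/{n}_s.png",b);cv2.imwrite(f"pics/{n}_t.png",cv2.resize(im[165:315,235:410],None,fx=4,fy=4,interpolation=cv2.INTER_CUBIC))
E
python3 -c "
from h import *
rep();pic('a',1)"
```

```text
t 4.0 tcp [0.5146 0.0055 0.2139] yang -30.1 zaxis [-0.  0. -1.] axis in tool mm [-30.3  33.7  -0. ] btn in tool [-185.9   90.1  116.9] F [-0.   0.2 -0.3] gap 0.0004 q [-0.01  0.22  1.7   0.    1.22  0.51]
```

View pics/a_s.png

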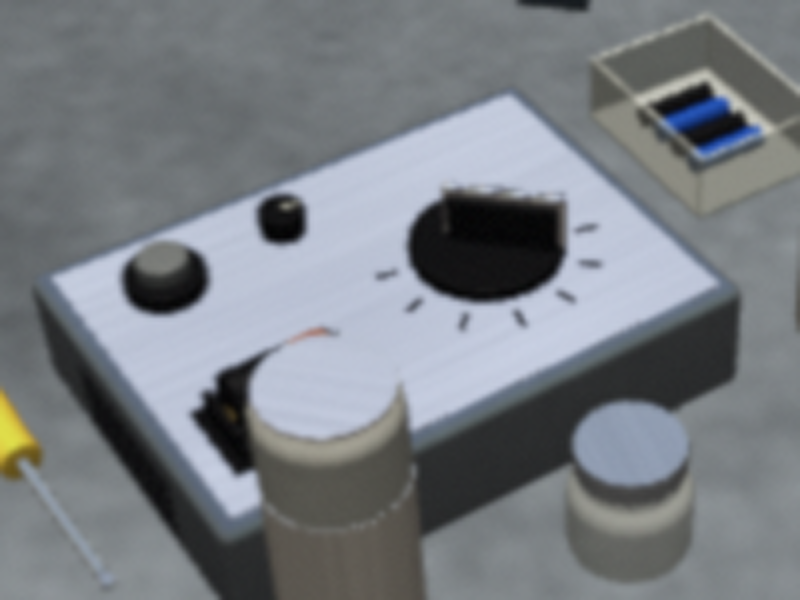

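The view shows the selector untouched at position 3 (pointer fin at zoom (445–565, 190–245)), with the gripper just above the frame. Next I go down on the anticlockwise side.

Emit:
jog_arm(
  delta_pos=[
    [0, 0, 1],
    [0, 0, 1],
    [0, 0, 1],
    [0, 0, 1],
    [0, 0, 1],
    [0, 0, 1],
    [0, 0, 1],
    [0, 0, 1],
    [0, 0, 1],
    [0, 0, 0],
    [0, 0, 0],
  ],
  twist=[
    [0, 0, 0],
    [0, 0, 0],
    [0, 0, 0],
    [0, 0, 0],
    [0, 0, 0],
    [0, 0, 0],
    [0, 0, 0],
    [0, 0, 0],
    [0, 0, 0],
    [0, 0, 0],
    [0, 0, 0],
  ],
)

```text
t: 5.2
tool_pos: [0.5147, 0.0055, 0.1238]
orientation: [-2.725, -1.564, 0.0]
ft_force: [0.4, -0.2, 0.1]
finger_gap: 0.0001
```

```bash
python3 -c "
from h import *
rep();pic('b',1)"
```

```text
t 5.2 tcp [0.5147 0.0055 0.1238] yang -30.3 zaxis [-0.  0. -1.] axis in tool mm [-30.3  33.6  -0. ] btn in tool [-185.7   90.5   26.8] F [ 0.4 -0.2  0.1] gap 0.0001 q [-0.01  0.3   1.84  0.    1.    0.52]
```

View pics/b_s.png

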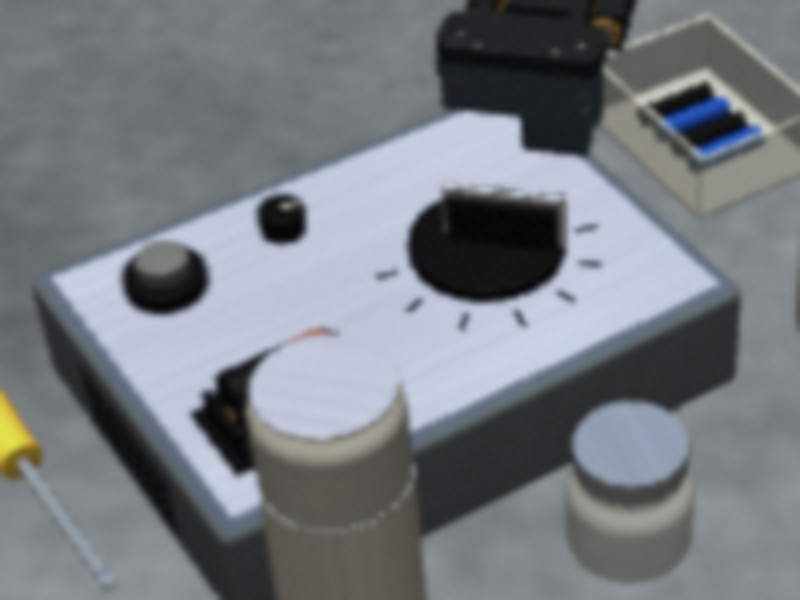

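```bash
python3 -c "
from h import *
s=rep();c=cams.read_camera('scene');r=R.from_rotvec(s['orientation']).as_matrix();p=s['tool_pos']
for o in [(0,0,0),(16,13.5,0),(16,-13.5,0),(-16,13.5,0),(-16,-13.5,0),(0,0,-79),(38,89,-79),(38,-89,-79),(-38,89,-79),(-38,-89,-79)]:
  print(o,((proj(c,p+r@np.array(o)/1000)[0]-[110,130])*4).round())
"
```

```text
t 5.3 tcp [0.5151 0.0055 0.1244] yang -30.3 zaxis [ 0.001  0.    -1.   ] axis in tool mm [-30.5  33.3   0. ] btn in tool [-185.9   90.1   27.4] F [ 0.4 -0.1 -0.3] gap 0.0006 q [-0.01  0.3   1.83  0.    1.    0.52]
(0, 0, 0) [551. 145.]
(16, 13.5, 0) [577. 165.]
(16, -13.5, 0) [586. 133.]
(-16, 13.5, 0) [516. 158.]
(-16, -13.5, 0) [526. 126.]
(0, 0, -79) [549.  18.]
(38, 89, -79) [592. 136.]
(38, -89, -79) [653. -70.]
(-38, 89, -79) [431. 118.]
(-38, -89, -79) [511. -84.]
```

View pics/b_t.png

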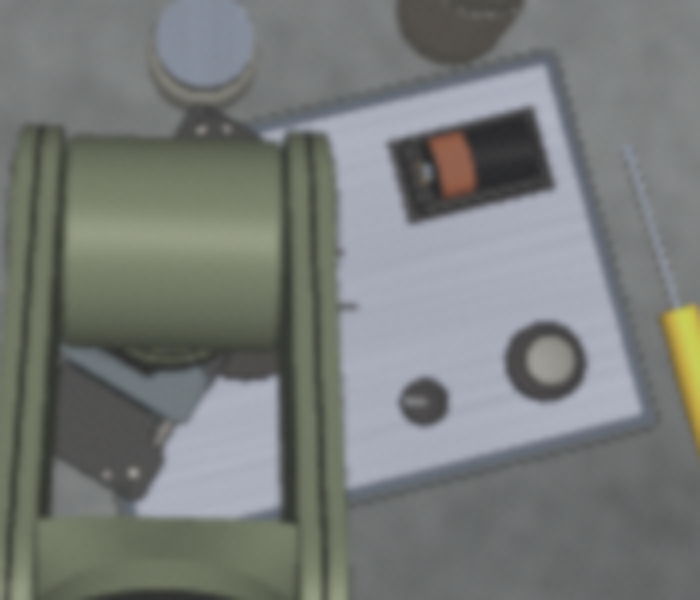

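Scene: the fingertip is at zoom (520–590, 150), where the projection predicts it. The front face looks slightly thinner than I assumed. Lowering beside the fin, then approaching.

Emit:
jog_arm(
  delta_pos=[
    [0, 0, 0.7],
    [0, 0, 0.7],
    [0, 0, 0.7],
    [0, 0, 0.7],
    [0, 0, 0],
    [0, 0, 0],
  ],
  twist=[
    [0, 0, 0],
    [0, 0, 0],
    [0, 0, 0],
    [0, 0, 0],
    [0, 0, 0],
    [0, 0, 0],
  ],
)

```text
t: 5.95
tool_pos: [0.5146, 0.0055, 0.0956]
orientation: [-2.724, -1.564, 0.001]
ft_force: [-0.8, -0.9, 0.4]
finger_gap: 0.0002
```

Emit:
jog_arm(
  delta_pos=[
    [0, 0.2, 0],
    [0, 0.2, 0],
    [0, 0.2, 0],
    [0, 0.2, 0],
    [0, 0.2, 0],
    [0, 0.2, 0],
    [0, 0, 0],
    [0, 0, 0],
  ],
  twist=[
    [0, 0, 0],
    [0, 0, 0],
    [0, 0, 0],
    [0, 0, 0],
    [0, 0, 0],
    [0, 0, 0],
    [0, 0, 0],
    [0, 0, 0],
  ],
)

```text
t: 6.75
tool_pos: [0.525, -0.0005, 0.0959]
orientation: [-2.725, -1.564, 0.0]
ft_force: [-0.0, 0.1, 1.1]
finger_gap: 0.0002
```

```bash
python3 -c "
from h import *
rep();pic('c',1)"
```

```text
t 6.75 tcp [ 5.25e-01 -5.00e-04  9.59e-02] yang -30.3 zaxis [-0.  0. -1.] axis in tool mm [-30.2  21.7  -0. ] btn in tool [-185.7   78.6   -1.1] F [-0.   0.1  1.1] gap 0.0002 q [-0.02  0.35  1.85  0.    0.94  0.51]
```

View pics/c_s.png

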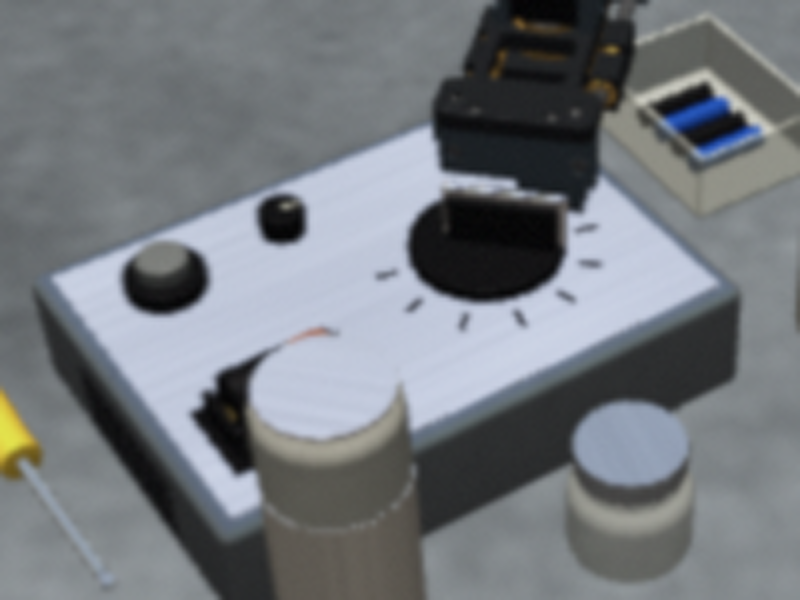

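No contact yet. Next: 2 mm closer, then an arc about the selector axis for the first click.

Emit:
jog_arm(
  delta_pos=[
    [0, 0.2, 0],
    [0.07, 0.106, 0],
    [0.07, 0.106, 0],
    [0.07, 0.106, 0],
    [0.07, 0.106, 0],
    [0.07, 0.106, 0],
    [0.07, 0.106, 0],
    [0.07, 0.106, 0],
    [0, 0, 0],
  ],
  twist=[
    [0, 0, 0],
    [0, 0, 2],
    [0, 0, 2],
    [0, 0, 2],
    [0, 0, 2],
    [0, 0, 2],
    [0, 0, 2],
    [0, 0, 2],
    [0, 0, 0],
  ],
)

```text
t: 7.75
tool_pos: [0.5351, -0.0018, 0.0958]
orientation: [-2.894, -1.22, 0.002]
ft_force: [-0.1, 0.5, -0.5]
finger_gap: 0.0004
```

```bash
python3 -c "
from h import *
rep();pic('d',1)"
```

```text
t 7.75 tcp [ 0.5351 -0.0018  0.0958] yang -44.3 zaxis [-0.001  0.    -1.   ] axis in tool mm [-30.2  20.2  -0. ] btn in tool [-167.3  113.    -1.2] F [-0.1  0.5 -0.5] gap 0.0004 q [-0.03  0.36  1.83  0.    0.95  0.75]
```

View pics/d_s.png

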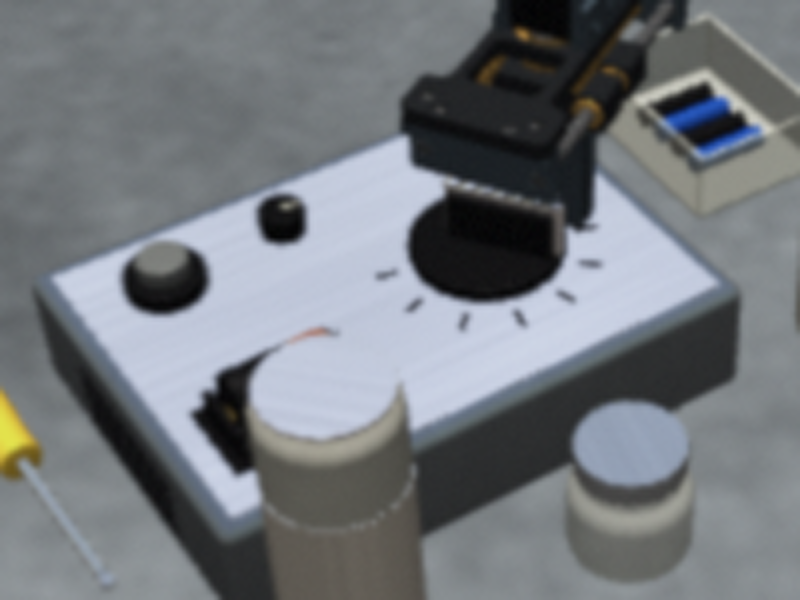

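The nose has moved a little (nose edge now at zoom (560,230)), so contact is made. Continuing.

Emit:
jog_arm(
  delta_pos=[
    [0.07, 0.106, 0],
    [0.07, 0.106, 0],
    [0.07, 0.106, 0],
    [0.07, 0.106, 0],
    [0, 0, 0],
  ],
  twist=[
    [0, 0, 2],
    [0, 0, 2],
    [0, 0, 2],
    [0, 0, 2],
    [0, 0, 0],
  ],
)

```text
t: 8.35
tool_pos: [0.5411, -0.0033, 0.096]
orientation: [2.972, 1.016, 0.002]
ft_force: [0.1, 0.2, 0.4]
finger_gap: 0.0005
```

```bash
python3 -c "
from h import *
rep();pic('e',1)"
```

```text
t 8.35 tcp [ 0.5411 -0.0033  0.096 ] yang -52.3 zaxis [ 0.001 -0.    -1.   ] axis in tool mm [-31.   19.4  -0. ] btn in tool [-153.9  130.2   -1. ] F [0.1 0.2 0.4] gap 0.0005 q [-0.03  0.37  1.81 -0.    0.96  0.88]
```

View pics/e_s.png

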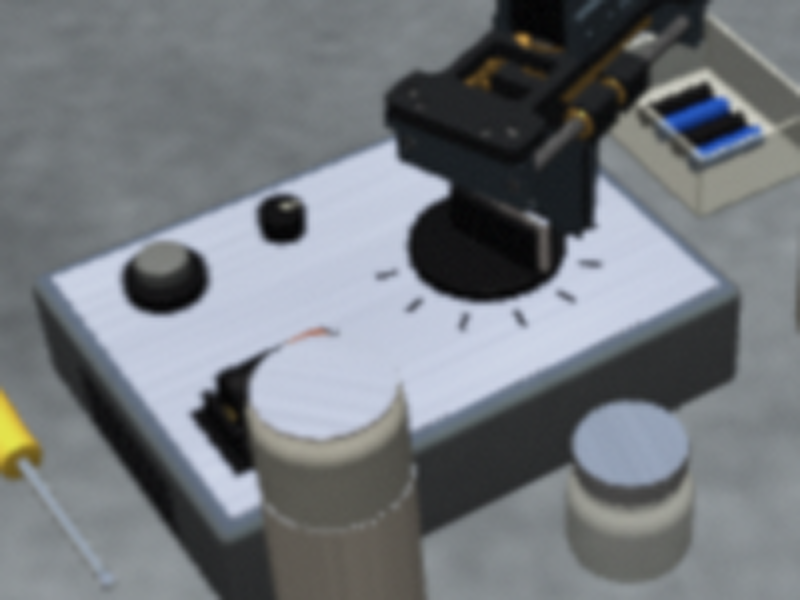

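```bash
python3 -c "
from h import *
c=cams.read_camera('scene')
for a in range(75,-80,-10):
  d=np.radians(a+14.87);e=np.array([np.cos(d),np.sin(d)])
  print(a,[((proj(c,np.r_[A+.043*e,z])[0]-[110,130])*4).round() for z in(.086,.118)],[((proj(c,np.r_[A-.023*e,z])[0]-[110,130])*4).round() for z in(.118,)])
"
```

```text
75 [array([560., 218.]), array([560., 170.])] [array([437., 198.])]
65 [array([564., 226.]), array([563., 179.])] [array([436., 193.])]
55 [array([565., 236.]), array([564., 188.])] [array([435., 188.])]
45 [array([563., 245.]), array([563., 198.])] [array([436., 183.])]
35 [array([560., 254.]), array([559., 207.])] [array([439., 178.])]
25 [array([553., 263.]), array([552., 215.])] [array([443., 174.])]
15 [array([545., 271.]), array([544., 223.])] [array([447., 170.])]
5 [array([534., 278.]), array([533., 230.])] [array([453., 166.])]
-5 [array([522., 283.]), array([520., 235.])] [array([460., 164.])]
-15 [array([508., 287.]), array([506., 240.])] [array([467., 162.])]
-25 [array([494., 290.]), array([492., 242.])] [array([475., 160.])]
-35 [array([479., 291.]), array([477., 243.])] [array([482., 160.])]
-45 [array([464., 290.]), array([462., 242.])] [array([490., 160.])]
-55 [array([450., 287.]), array([447., 239.])] [array([497., 162.])]
-65 [array([437., 283.]), array([434., 235.])] [array([504., 164.])]
-75 [array([426., 277.]), array([422., 230.])] [array([510., 167.])]
```

The nose base at zoom (545,270) matches 15°, so the selector has clicked to position 4. Next click.

Emit:
jog_arm(
  delta_pos=[
    [0.067, 0.106, 0],
    [0.067, 0.106, 0],
    [0.067, 0.106, 0],
    [0.067, 0.106, 0],
    [0.067, 0.106, 0],
    [0.067, 0.106, 0],
    [0.067, 0.106, 0],
    [0.067, 0.106, 0],
    [0.067, 0.106, 0],
    [0.067, 0.106, 0],
    [0.067, 0.106, 0],
    [0.067, 0.106, 0],
    [0.067, 0.106, 0],
    [0.067, 0.106, 0],
    [0, 0, 0],
  ],
  twist=[
    [0, 0, 2],
    [0, 0, 2],
    [0, 0, 2],
    [0, 0, 2],
    [0, 0, 2],
    [0, 0, 2],
    [0, 0, 2],
    [0, 0, 2],
    [0, 0, 2],
    [0, 0, 2],
    [0, 0, 2],
    [0, 0, 2],
    [0, 0, 2],
    [0, 0, 2],
    [0, 0, 0],
  ],
)

```text
t: 10.0
tool_pos: [0.5552, -0.0126, 0.0959]
orientation: [-3.13, -0.267, -0.0]
ft_force: [0.9, -0.9, -0.1]
finger_gap: 0.0004
```

```bash
python3 -c "
from h import *
rep();pic('f',1)"
```

```text
t 10.0 tcp [ 0.5552 -0.0126  0.0959] yang -80.2 zaxis [ 0.  0. -1.] axis in tool mm [-30.6  20.1  -0. ] btn in tool [-87.  175.7  -1.1] F [ 0.9 -0.9 -0.1] gap 0.0004 q [-0.04  0.39  1.78  0.    0.97  1.36]
```

View pics/f_s.png

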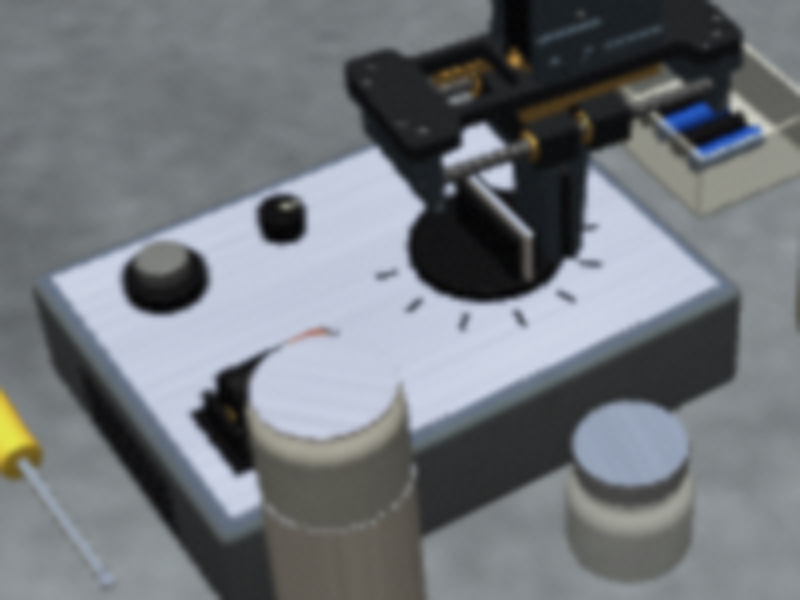

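Nose at zoom (530,279), about 2°. It's just before half-way, so a few more degrees.

Emit:
jog_arm(
  delta_pos=[
    [0.067, 0.106, 0],
    [0.067, 0.106, 0],
    [0.067, 0.106, 0],
    [0, 0, 0],
    [0, 0, 0],
  ],
  twist=[
    [0, 0, 2],
    [0, 0, 2],
    [0, 0, 2],
    [0, 0, 0],
    [0, 0, 0],
  ],
)

```text
t: 10.6
tool_pos: [0.5575, -0.0156, 0.0959]
orientation: [-3.14, -0.104, -0.0]
ft_force: [0.7, -0.6, 0.3]
finger_gap: 0.0007
```

```bash
python3 -c "
from h import *
rep();pic('g',1)"
```

```text
t 10.6 tcp [ 0.5575 -0.0156  0.0959] yang -86.2 zaxis [ 0.  0. -1.] axis in tool mm [-30.4  20.1  -0. ] btn in tool [-70.4 180.7  -1.1] F [ 0.7 -0.6  0.3] gap 0.0007 q [-0.05  0.39  1.77  0.    0.97  1.46]
```

View pics/g_s.png

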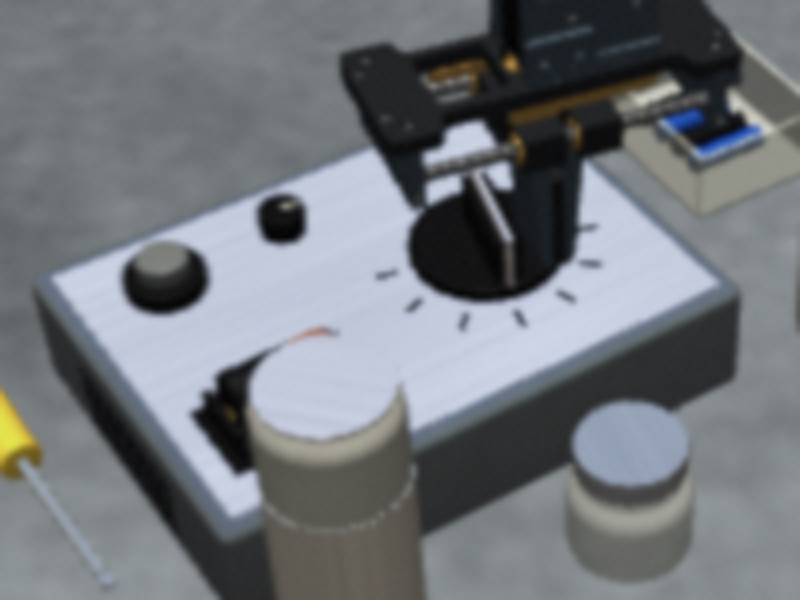

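Nose base at zoom (508,287) matches -15°, position 5. Now the last click, stopping close to its half-way point.

Emit:
jog_arm(
  delta_pos=[
    [0.067, 0.106, 0],
    [0.067, 0.106, 0],
    [0.067, 0.106, 0],
    [0.067, 0.106, 0],
    [0.067, 0.106, 0],
    [0.067, 0.106, 0],
    [0.067, 0.106, 0],
    [0.067, 0.106, 0],
    [0.067, 0.106, 0],
    [0.067, 0.106, 0],
    [0.067, 0.106, 0],
    [0.067, 0.106, 0],
    [0.067, 0.106, 0],
    [0.067, 0.106, 0],
    [0, 0, 0],
    [0, 0, 0],
  ],
  twist=[
    [0, 0, 2],
    [0, 0, 2],
    [0, 0, 2],
    [0, 0, 2],
    [0, 0, 2],
    [0, 0, 2],
    [0, 0, 2],
    [0, 0, 2],
    [0, 0, 2],
    [0, 0, 2],
    [0, 0, 2],
    [0, 0, 2],
    [0, 0, 2],
    [0, 0, 2],
    [0, 0, 0],
    [0, 0, 0],
  ],
)

```text
t: 12.3
tool_pos: [0.5642, -0.0315, 0.0959]
orientation: [-3.072, 0.659, 0.0]
ft_force: [0.0, -0.9, -1.5]
finger_gap: 0.0003
```

```bash
python3 -c "
from h import *
rep();pic('i',1)"
```

```text
t 12.3 tcp [ 0.5642 -0.0315  0.0959] yang -114.2 zaxis [-0.  0. -1.] axis in tool mm [-30.1  20.2   0. ] btn in tool [ 10.1 180.8  -1.1] F [ 0.  -0.9 -1.5] gap 0.0003 q [-0.08  0.4   1.76  0.    0.98  1.92]
```

View pics/i_s.png

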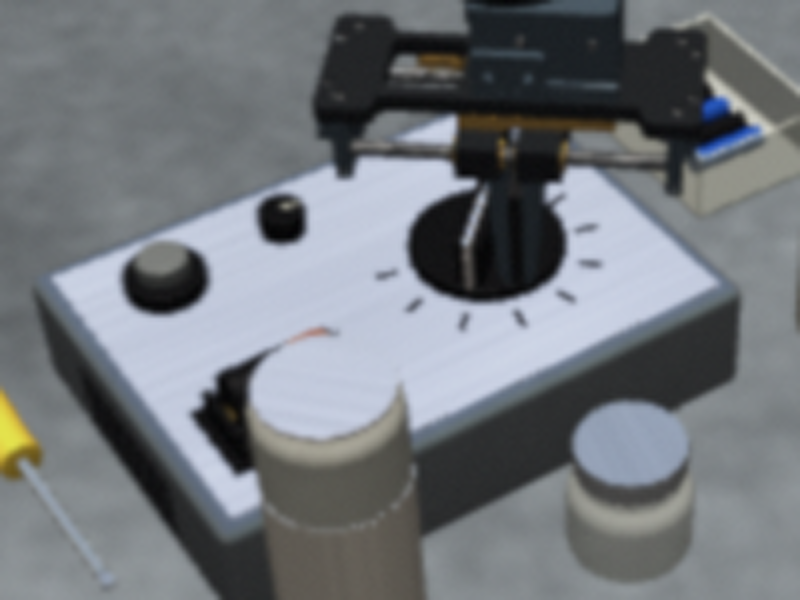

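Nose base at zoom (464,290) matches -45°: position 6. Backing off along -y, then up.

Emit:
jog_arm(
  delta_pos=[
    [0, -0.4, 0],
    [0, -0.5, 0],
    [0, -0.5, 0],
    [0, 0, -1],
    [0, 0, -1.5],
    [0, 0, -2],
    [0, 0, -2],
    [0, 0, -2],
    [0, 0, -2],
    [0, 0, 0],
    [0, 0, 0],
  ],
  twist=[
    [0, 0, 0],
    [0, 0, 0],
    [0, 0, 0],
    [0, 0, 0],
    [0, 0, 0],
    [0, 0, 0],
    [0, 0, 0],
    [0, 0, 0],
    [0, 0, 0],
    [0, 0, 0],
    [0, 0, 0],
  ],
)

```text
t: 13.5
tool_pos: [0.57, -0.0188, 0.2011]
orientation: [-3.071, 0.661, -0.001]
ft_force: [-0.5, -0.4, -0.3]
finger_gap: 0.0003
```

```bash
python3 -c "
from h import *
rep();pic('j',1)
c=cams.read_camera('top');print(onz(c,[(359,149)],.19))"
```

```text
t 13.5 tcp [ 0.57   -0.0188  0.2011] yang -114.3 zaxis [ 0.001  0.    -1.   ] axis in tool mm [-30.1  34.3  -0. ] btn in tool [ 10.1 194.8 104.1] F [-0.5 -0.4 -0.3] gap 0.0003 q [-0.05  0.32  1.6   0.    1.22  1.94]
[[ 0.70628412 -0.15893301  0.19      ]]
```

View pics/j_s.png

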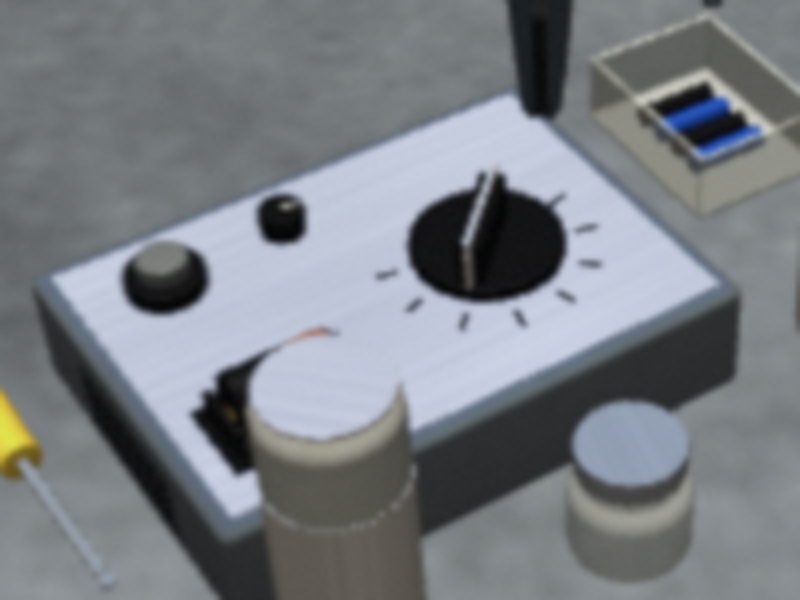

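The selector sits at position 6 with the finger clear. Moving over the button.

Emit:
jog_arm(
  delta_pos=[
    [0.1, 1.95, 0],
    [0.1, 1.95, 0],
    [0.1, 1.95, 0],
    [0.1, 1.95, 0],
    [0.1, 1.95, 0],
    [0.1, 1.95, 0],
    [0.1, 1.95, 0],
    [0.1, 1.95, 0],
    [0.1, 1.95, 0],
    [0.1, 1.95, 0],
    [0, 0, 0],
    [0, 0, 1.5],
    [0, 0, 1.5],
    [0, 0, 1.5],
    [0, 0, 1.5],
    [0, 0, 1.5],
    [0, 0, 1],
    [0, 0, 0],
    [0, 0, 0],
  ],
  twist=[
    [0, 0, 0],
    [0, 0, 0],
    [0, 0, 0],
    [0, 0, 0],
    [0, 0, 0],
    [0, 0, 0],
    [0, 0, 0],
    [0, 0, 0],
    [0, 0, 0],
    [0, 0, 0],
    [0, 0, 0],
    [0, 0, 0],
    [0, 0, 0],
    [0, 0, 0],
    [0, 0, 0],
    [0, 0, 0],
    [0, 0, 0],
    [0, 0, 0],
    [0, 0, 0],
  ],
)

```text
t: 15.55
tool_pos: [0.4993, -0.2004, 0.1159]
orientation: [-3.071, 0.66, 0.0]
ft_force: [-0.8, 0.7, -0.1]
finger_gap: 0.0004
```

```bash
python3 -c "
from h import *
rep();pic('k',1)"
```

```text
t 15.55 tcp [ 0.4993 -0.2004  0.1159] yang -114.3 zaxis [-0.  0. -1.] axis in tool mm [ -40.3 -160.4    0. ] btn in tool [-0.   0.1 18.9] F [-0.8  0.7 -0.1] gap 0.0004 q [-0.4   0.34  1.79  0.    1.    1.59]
```

View pics/k_s.png

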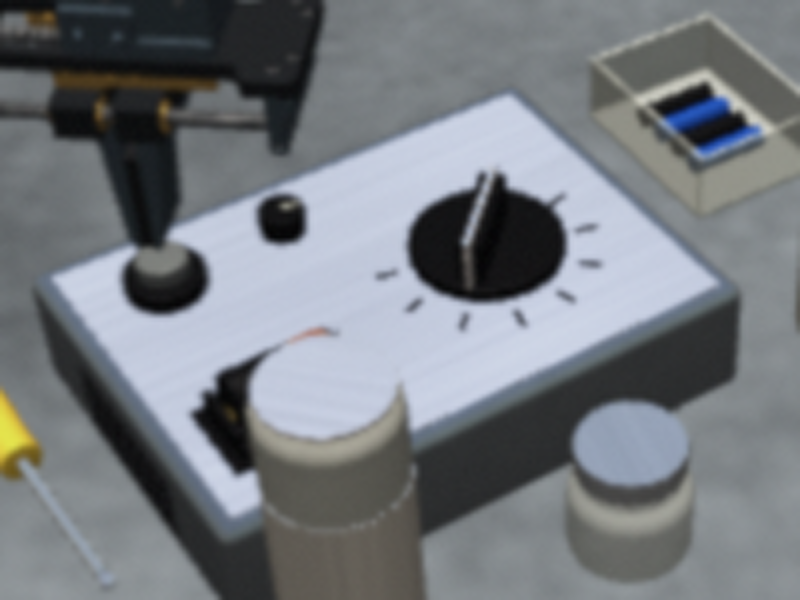

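The fingertip is over the cap at zoom (160,250). Lowering to just above it.

Emit:
jog_arm(
  delta_pos=[
    [0, 0, 0.6],
    [0, 0, 0.6],
    [0, 0, 0.4],
    [0, 0, 0],
    [0, 0, 0],
  ],
  twist=[
    [0, 0, 0],
    [0, 0, 0],
    [0, 0, 0],
    [0, 0, 0],
    [0, 0, 0],
  ],
)

```text
t: 16.15
tool_pos: [0.499, -0.2006, 0.0997]
orientation: [-3.071, 0.661, 0.0]
ft_force: [1.0, 1.0, -0.7]
finger_gap: 0.0006
```

Emit:
jog_arm(
  delta_pos=[
    [0, 0, 0.1],
    [0, 0, 0.1],
    [0, 0, 0.1],
    [0, 0, 0.1],
    [0, 0, 0.1],
    [0, 0, 0.1],
    [0, 0, 0],
  ],
  twist=[
    [0, 0, 0],
    [0, 0, 0],
    [0, 0, 0],
    [0, 0, 0],
    [0, 0, 0],
    [0, 0, 0],
    [0, 0, 0],
  ],
)

```text
t: 16.85
tool_pos: [0.4991, -0.2007, 0.094]
orientation: [-3.071, 0.661, -0.001]
ft_force: [-0.3, 0.5, 2.5]
finger_gap: 0.0002
```

Emit:
jog_arm(
  delta_pos=[
    [0, 0, 0.1],
    [0, 0, 0.1],
    [0, 0, 0.1],
    [0, 0, 0],
  ],
  twist=[
    [0, 0, 0],
    [0, 0, 0],
    [0, 0, 0],
    [0, 0, 0],
  ],
)

```text
t: 17.25
tool_pos: [0.4991, -0.2007, 0.0913]
orientation: [-3.071, 0.661, -0.001]
ft_force: [-1.1, 0.5, 6.3]
finger_gap: 0.0005
```

Emit:
jog_arm(
  delta_pos=[
    [0, 0, 0.1],
    [0, 0, 0],
    [0, 0, 0],
  ],
  twist=[
    [0, 0, 0],
    [0, 0, 0],
    [0, 0, 0],
  ],
)

```text
t: 17.55
tool_pos: [0.4991, -0.2007, 0.0912]
orientation: [3.071, -0.661, 0.001]
ft_force: [-3.5, 0.9, 11.6]
finger_gap: 0.0001
```

The button is at its stop: the tip stalls at 0.0912 m while the force climbs to 11.6 N. Letting it up and retreating.

Emit:
jog_arm(
  delta_pos=[
    [0, 0, -0.3],
    [0, 0, -0.4],
    [0, 0, -0.5],
    [0, 0, -1],
    [0, 0, -2],
    [0, 0, -2],
    [0, 0, -2],
    [0, 0, -2],
    [0, 0, -2],
    [0, 0, -1],
    [0, 0, 0],
    [0, 0, 0],
    [0, 0, 0],
  ],
  twist=[
    [0, 0, 0],
    [0, 0, 0],
    [0, 0, 0],
    [0, 0, 0],
    [0, 0, 0],
    [0, 0, 0],
    [0, 0, 0],
    [0, 0, 0],
    [0, 0, 0],
    [0, 0, 0],
    [0, 0, 0],
    [0, 0, 0],
    [0, 0, 0],
  ],
)

```text
t: 18.85
tool_pos: [0.4983, -0.2004, 0.2207]
orientation: [-3.071, 0.661, 0.004]
ft_force: [-0.2, -0.0, -0.9]
finger_gap: 0.0008
```

```bash
python3 -c "
from h import *
rep();pic('l',1)
a=cv2.imread('pics/j_s.png').astype(int);b=cv2.imread('pics/l_s.png').astype(int)
d=abs(a-b).max(2)>40;ys,xs=np.nonzero(d);print('changed box',xs.min(),xs.max(),ys.min(),ys.max())
for n,(x0,x1,y0,y1) in dict(button=(110,220,230,320),knob=(250,315,185,240),selector=(400,575,160,310)).items(): print(n,abs(a-b)[y0:y1,x0:x1].max())"
```

```text
t 18.85 tcp [ 0.4983 -0.2004  0.2207] yang -114.3 zaxis [-0.002  0.001 -1.   ] axis in tool mm [-3.940e+01 -1.608e+02  1.000e-01] btn in tool [  1.2  -0.2 123.7] F [-0.2 -0.  -0.9] gap 0.0008 q [-0.4   0.26  1.64  0.    1.25  1.59]
changed box 72 721 0 119
button 5
knob 5
selector 5
```

View pics/l_s.png

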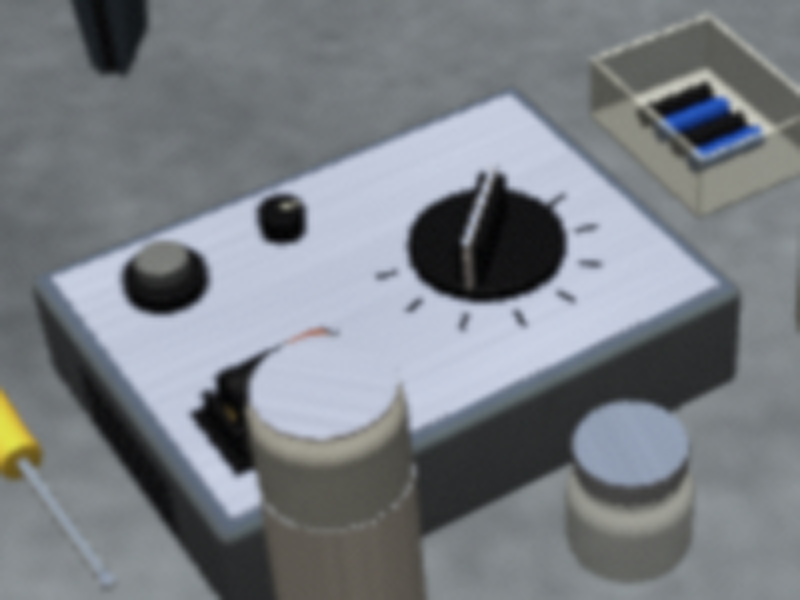

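The view shows the selector at position 6 (nose at zoom (464,290)), the button back up at (160,260), the knob and other items as before, and the gripper clear. Handing in.

```bash
python3 -c "
from station import order
print(order.job_done())"
```

```text
the job is handed in; nothing more can be done
None
```

The job is done and handed in at about 19 s of the 64 s allowed. The hand-in gave no verdict.

- **Selector:** It started at position 3. I pushed its anticlockwise cheek with the back of the shut fingers and checked a picture after each click: 4, 5, then 6. The last pictures put the nose at -45°, the sixth tick, and it stayed there after the finger backed off.
- **Start button:** I pressed it only after the selector was at 6. The tip stopped at 0.091 m, the expected fully-down height, and the force rose to 11.6 N, against the 5 N needed. It came back up: the picture afterwards matches the one from before the press.
- **Everything else:** The small knob is unchanged between the pictures before and after the press. The cell, mostly hidden behind the spray can in that view, and the other loose items in view look unmoved. I did not recheck the mug and the spool, which lay outside the checked view. The arm ended clear, with about zero force on it.

No check failed. The two cameras differed by 1–2 mm on the tester's position, and the finger met the pointer about 7° later than I had estimated.

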